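Make up two spare-part orders in a bed-base workshop

TASK

Make up two spare-part orders for bed bases from the stock on the bench: put the pale wooden leg, the red-wheeled castor and the carton of screws in the blue tray, and the dark wooden leg and the black-wheeled castor in the yellow tray. Set every part down (do not drop it) on the tray floor the same way up as it stands now, one part to a compartment, any compartment; leave the metal leg and the angle bracket standing where they are, and the trays flat on the bench.

Things in the scene. Friction and masses are not known exactly. Their poses are not given: they have to be found in the camera images.
- pale_leg: The pale wooden bed leg, standing upright on its narrow end: a round tapered foot, 38 mm across at the bottom, 52 mm at the top, 75 mm tall, with a thin steel stud (8 mm across) sticking up to 90 mm; about 0.13 kg. Origin: centre of its underside; z up; it looks the same all round.
- dark_leg: The dark brown wooden bed leg, standing upright on its narrow end: a round tapered foot, 38 mm across at the bottom, 52 mm at the top, 75 mm tall, with a thin steel stud (8 mm across) sticking up to 90 mm; about 0.13 kg. Origin: centre of its underside; z up; it looks the same all round.
- metal_leg: The bare silvery metal bed leg, not ordered; standing upright on its narrow end: a round tapered foot, 38 mm across at the bottom, 52 mm at the top, 75 mm tall, with a thin steel stud (8 mm across) sticking up to 90 mm; about 0.13 kg. Origin: centre of its underside; z up; it looks the same all round.
- red_castor: The castor with the red wheel, upside down on its steel plate, wheel on top: plate 58 x 58 x 4 mm; steel fork, its flat outer faces 36 mm apart along x (the axle's direction), 30 mm long in y, from 13 to 59 mm height; wheel 50 mm across, 22 mm thick, top at 70 mm; 0.22 kg; nothing turns. Grip it across the fork. Origin: centre of the plate's underside; z up.
- black_castor: The castor with the black wheel, upside down on its steel plate, wheel on top: plate 58 x 58 x 4 mm; steel fork, its flat outer faces 36 mm apart along x (the axle's direction), 30 mm long in y, from 13 to 59 mm height; wheel 50 mm across, 22 mm thick, top at 70 mm; 0.22 kg; nothing turns. Grip it across the fork. Origin: centre of the plate's underside; z up.
- carton: The small brown cardboard carton of screws with a pale label and a strip of tape, closed: 40 mm (x) by 60 mm (y) by 65 mm tall, about 0.2 kg, rigid. Origin: centre of its underside; z up.
- bracket: The steel angle bracket, not ordered: base 60 mm (x) by 40 mm (y), with an upright flange 60 mm tall at its +x end. Origin: centre of the base's underside; z up.
- blue_tray: The blue plastic kit tray, 96 (x) by 264 (y) by 30 mm high, open on top, walls and floor 6 mm thick. Two dividers make three compartments in a row along y, each 84 (x) by 80 mm (y) inside, centred at y = -86, 0 and +86 mm, x = 0. Loose on the bench, 0.6 kg. Origin: centre of its underside; z up.
- yellow_tray: The yellow plastic kit tray, 96 (x) by 264 (y) by 30 mm high, open on top, walls and floor 6 mm thick. Two dividers make three compartments in a row along y, each 84 (x) by 80 mm (y) inside, centred at y = -86, 0 and +86 mm, x = 0. Loose on the bench, 0.6 kg. Origin: centre of its underside; z up.
Mind the look-alikes: they are no part of the job. What is shaped like the red_castor but pink or purple is not meant.

How it is judged:
By the outcome, as a careful person would: the job done as asked, in the order asked, and still so for the second after the job is handed in, with the robot touching nothing.
It also fails if it takes over 128 s, if anything falls off the work surface, if the arm or the gripper's body presses on something with over 40 N, if the wrist force passes 120 N, or if a joint passes its speed limit or range.

ROBOT

A 6-joint arm with a two-finger parallel gripper is mounted at the origin on the work surface. World frame = base frame: x ahead of the robot, y to its left, z up, the work surface at z = 0. Lengths are in m, angles in rad, forces in N, time in s.
With the tool pointing down it reaches from about 0.35 to 0.775 m from the base axis. Payload 7.3 kg.
Tool frame: the origin (TCP) lies at the centre of the arm's flange, where the gripper is bolted on; the fingertips stand 178 mm ahead of it and the grasp point (between the pads) lies 159 mm ahead of it; x points along the fingers, y is the direction in which the jaws open and shut, and the axes are right-handed (so a half turn about x gives the same grasp; the last joint's range is limited). The gripper opens to 92 mm and grips with 3 to 60 N. Pads are 19 mm wide; open, the fingers measure 130 mm over their backs; the gripper's body (75 mm by 190 mm) begins 47 mm behind the grasp point.
Start: joints at [-1.412, 0.342, 1.524, -0, 1.275, -0.146], TCP at [0.158, -0.501, 0.405] pointing down, gripper open.
Joint ranges: [-2.53, 2.53], [-0.77, 2.02], [0.04, 2.7], [-1, 4.14], [0.28, 2.66], [-3.11, 3.11]. Speed limits (rad/s): [2.57, 2.57, 3.14, 3.14, 3.14, 3.14].

INTERFACE

Orientations are given as [roll, pitch, yaw] about the fixed x, y, z axes, in that order (R = Rz(yaw) Ry(pitch) Rx(roll)).
In Python, from cell import readout, cams, workorder gives the robot as it stands.
- The arm moves only by the shell command python3 -m inch 'ROWS' [FORCE]. ROWS is text: rows parted by semicolons, each of 5 numbers parted by spaces: the shift along the world's x, y, z in mm, then the turn about the world's z in rad, then the opening, from 0 (shut) to 1 (fully open). A call has 1 to 8 rows; each row shifts and turns the commanded pose from where the row before left it; what a row does not reach is not made up. A row lasts 1/12 s, in which the tool goes at most 41.7 mm and 7.16 degrees, less where a joint would pass 70% of its speed; a pose out of reach is approached as far as the arm can. A call is refused whole if a number of a shift passes 41.7 or a number of a turn 0.125, either way. A call with a gripper value outside its range is refused whole. The fingers move at their own pace and stop on an object; FORCE is the grip in N (left out, the last holds). Time passes only in rows, so rows that do not move let the fingers close. It gives the time, the measured TCP pose, the force and the opening at its end, in the units of the state.
- readout.observe(): the state, without advancing time (a new reading comes with each control period).
- cams.read_camera(name): name is "scene" or "top"; returns a dict with "color" (384x512x3 uint8, red, green, blue), "fx", "fy", "cx", "cy" (pixels), "dist_coeffs" ([k1, k2, p1, p2, k3] as OpenCV has them; the pictures are not rectified), "world_to_cam" (4x4, takes a point from world to camera coordinates). Camera axes: x right, y down, z forward; pixel columns grow to the right and rows downward; lengths in m; the calibration is good to about 2 mm. A picture is of the moment at which its call begins. There is no depth.
- workorder.hand_in(): hands the job in, once; it reports no verdict.
The state is a dict: "time": time; "qpos": joint angles; "qvel": joint speeds; "joint_efforts": joint torques, N m; "tool_pos": TCP position; "tool_rot": TCP orientation; "contact_force": force on the tool from outside, world axes, zero at the start; "torque": the same for the moment, N m; "opening": finger opening in m.
Only numpy, scipy, OpenCV 4.12 (cv2) and the standard library are available. Lean on these libraries where they do the work, as an engineer would, in place of code of your own. Each camera call takes 0.05 s, during which the arm holds its last target.

## Working session

There is one attempt and no reset: what is moved stays moved. The work goes in short steps, Python scripts to look and compute and a shell command to move; the robot and the scene stay as the last step left them, time stands still between calls to the robot, and variables do not carry over. Pictures are saved under pics/ and viewed, and the job is handed in when it is done.

```bash
ls; mkdir -p pics; python3 - <<'E'
from cell import readout,cams,workorder
import cv2
s=readout.observe();print(s)
for n in("scene","top"):
    c=cams.read_camera(n);cv2.imwrite(f"pics/{n}0.png",cv2.resize(c["color"][:,:,::-1],(800,600),interpolation=cv2.INTER_CUBIC))
    print(n,{k:c[k] for k in c if k!="color"})
E
```

```text
pics
{'time': 0.0, 'qpos': array([-1.41201163e+00,  3.42748690e-01,  1.52500332e+00, -5.08288911e-05,
        1.27541511e+00, -1.46009912e-01]), 'qvel': array([-0.00050995,  0.00131324, -0.00145366, -0.00054128,  0.00087921,
       -0.00025793]), 'joint_efforts': array([-9.64684477e-05, -4.31239057e+01, -2.44218546e+01,  7.18376599e-02,
        5.60569740e-02, -1.14897407e-04]), 'tool_pos': array([ 0.15753999, -0.50066926,  0.40403605]), 'tool_rot': array([-1.68594579,  1.56922111,  1.7604563 ]), 'contact_force': array([ 0.88014146, -0.41043122, -0.67577592]), 'torque': array([-0.01462992, -0.03760698,  0.03047429]), 'opening': 0.09180840510607227}
scene {'fx': 427.1763630375423, 'fy': 427.1763630375423, 'cx': 252.9199923352507, 'cy': 192.08326058208922, 'dist_coeffs': array([-0.10520233,  0.        ,  0.        ,  0.        ,  0.        ]), 'world_to_cam': array([[ 0.72327135,  0.6905611 ,  0.00198017, -0.38140958],
       [ 0.47843382, -0.49902421, -0.72254821, -0.20619294],
       [-0.49797554,  0.5235458 , -0.6913177 ,  1.76287171],
       [ 0.        ,  0.        ,  0.        ,  1.        ]])}
top {'fx': 365.18380737389066, 'fy': 365.18380737389066, 'cx': 257.07218585766367, 'cy': 193.36458520207867, 'dist_coeffs': array([0.03964127, 0.        , 0.        , 0.        , 0.        ]), 'world_to_cam': array([[ 1.77159890e-03, -9.99946735e-01, -1.01680676e-02,
         2.04921696e-02],
       [-9.97274193e-01, -1.01664733e-03, -7.37777040e-02,
         4.80625239e-01],
       [ 7.37634369e-02,  1.02710560e-02, -9.97222874e-01,
         1.11425827e+00],
       [ 0.00000000e+00,  0.00000000e+00,  0.00000000e+00,
         1.00000000e+00]])}
```

View pics/top0.png

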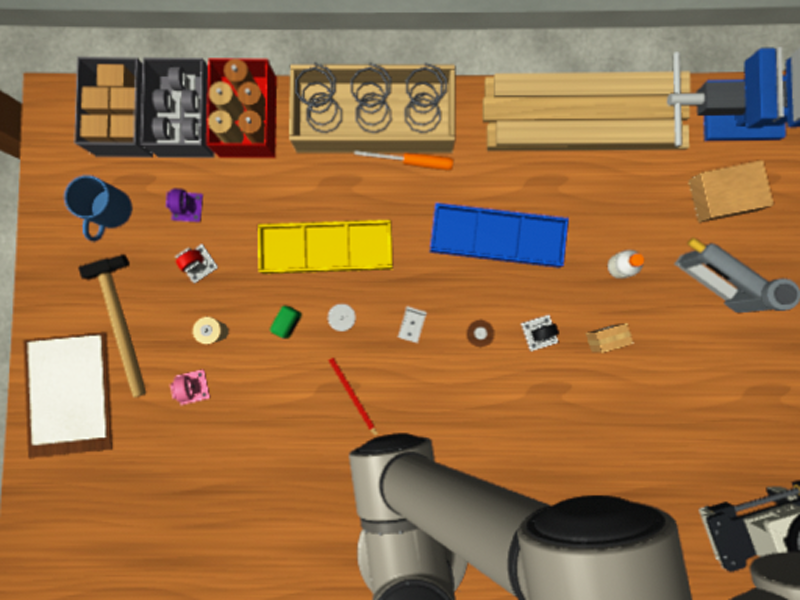

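View pics/scene0.png

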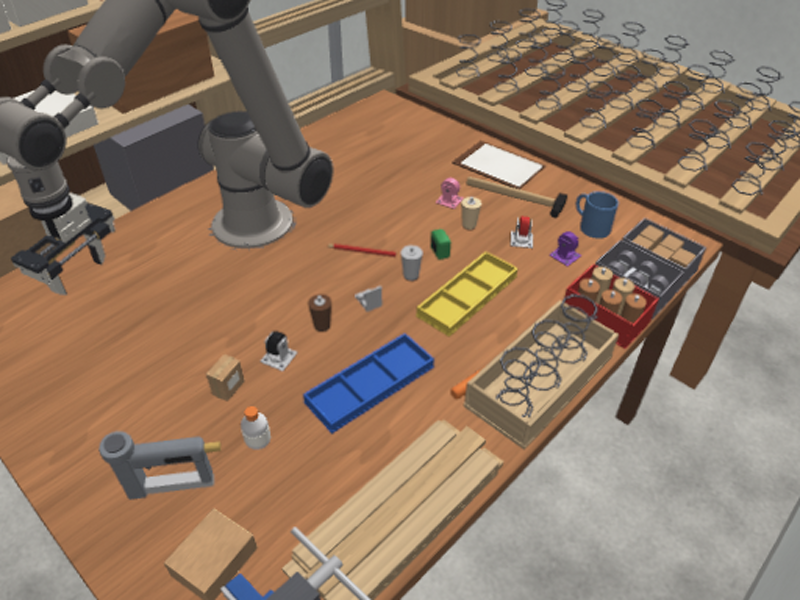

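The top view (800x600 px) shows:
- **Trays:** yellow at (325,246), blue at (499,235).
- **Ordered parts:** red castor (195,262), pale leg (207,330), dark leg (480,333), black castor (541,333), small carton (610,338).
- **Leave in place:** metal leg (341,317) and bracket (412,324).
- **Look-alikes:** pink castor (190,386), purple castor (185,205), big block (732,190), and the stock in the bins at the back.

Next I'll enlarge crops to confirm these.

```bash
cat > h.py <<'E'
import numpy as np,cv2
from cell import readout,cams,workorder
def ray(c,uv):
    K=np.array([[c["fx"],0,c["cx"]],[0,c["fy"],c["cy"]],[0,0,1]])
    p=cv2.undistortPoints(np.array(uv,float).reshape(-1,1,2),K,c["dist_coeffs"])[:,0]
    T=c["world_to_cam"];R=T[:3,:3];o=-R.T@T[:3,3]
    return o,np.c_[p,np.ones(len(p))]@R
def plane(c,uv,z):
    o,d=ray(c,uv);return (o+d*((z-o[2])/d[:,2])[:,None])[:,:2]
def proj(c,P):
    K=np.array([[c["fx"],0,c["cx"]],[0,c["fy"],c["cy"]],[0,0,1]]);T=c["world_to_cam"]
    return cv2.projectPoints(np.array(P,float).reshape(-1,1,3),cv2.Rodrigues(T[:3,:3])[0],T[:3,3],K,c["dist_coeffs"])[0][:,0]
def crop(c,u0,v0,u1,v1,s,fn):
    im=cv2.resize(c["color"][v0:v1,u0:u1,::-1],None,fx=s,fy=s,interpolation=cv2.INTER_CUBIC)
    for u in range((u0//10+1)*10,u1,10):
        cv2.line(im,((u-u0)*s,0),((u-u0)*s,6),(255,255,255),1)
        if u%20==0:cv2.putText(im,str(u),((u-u0)*s,16),0,.35,(255,255,255),1)
    for v in range((v0//10+1)*10,v1,10):
        cv2.line(im,(0,(v-v0)*s),(6,(v-v0)*s),(255,255,255),1)
        if v%20==0:cv2.putText(im,str(v),(8,(v-v0)*s),0,.35,(255,255,255),1)
    cv2.imwrite(fn,im)
E
python3 - <<'E'
from h import *
c=cams.read_camera("top")
crop(c,100,120,225,265,4,"pics/tl.png");crop(c,210,190,410,230,4,"pics/tr.png")
c=cams.read_camera("scene")
crop(c,120,120,320,260,4,"pics/s1.png")
crop(c,260,100,400,200,5,"pics/s2.png")
E
```

```text
(no output)
```

View pics/tl.png

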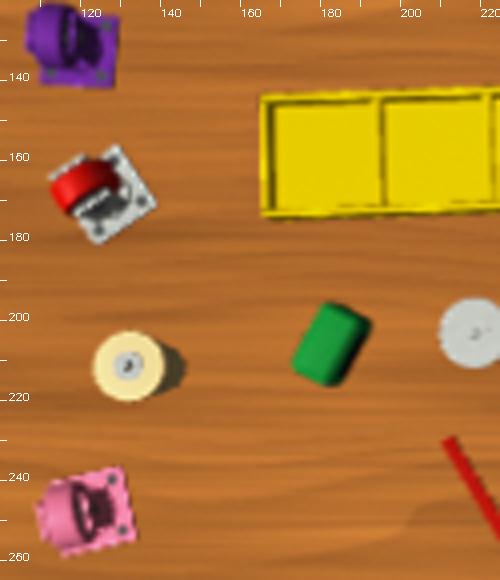

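View pics/tr.png

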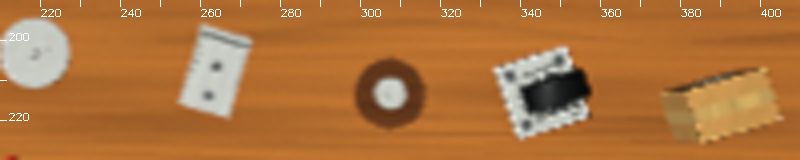

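View pics/s1.png

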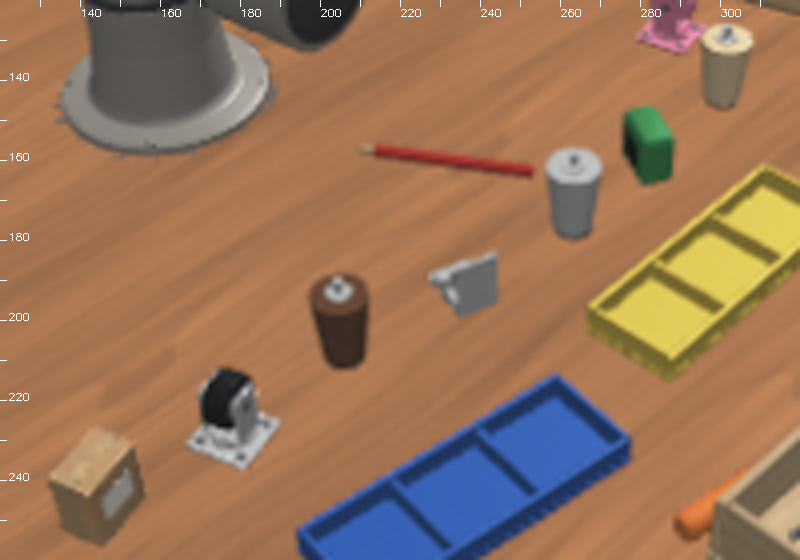

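View pics/s2.png

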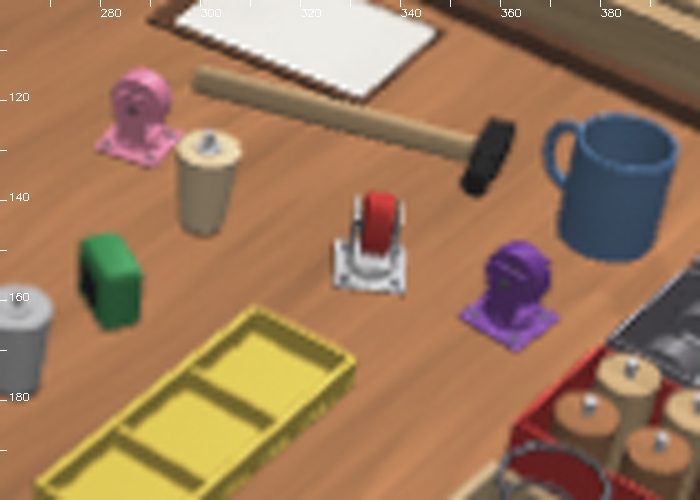

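The crops confirm the identities. In the top view the red castor sits at about (126,168), and the pink (124,246) and purple (118,132) ones are look-alikes. The pale leg is at (132,211), the dark leg at (304,213), the black castor at (345,213) and the carton at (393,215). Next step is measuring them.

```bash
cat > m.py <<'E'
from h import *
ct=cams.read_camera("top");cs=cams.read_camera("scene")
def blob(c,lo,hi,roi):
    hsv=cv2.cvtColor(c["color"],cv2.COLOR_RGB2HSV);m=cv2.inRange(hsv,lo,hi)
    k=np.zeros_like(m);u0,v0,u1,v1=roi;k[v0:v1,u0:u1]=m[v0:v1,u0:u1]
    cn=max(cv2.findContours(k,cv2.RETR_EXTERNAL,cv2.CHAIN_APPROX_NONE)[0],key=cv2.contourArea)
    return cn[:,0].astype(float)
def rect(P):
    (x,y),(w,h),a=cv2.minAreaRect((P*1000).astype(np.float32));
    if w>h:w,h,a=h,w,a+90
    return np.round([x,y,w,h],1),round((a+90)%180-90,1)   # a: direction of x (short) axis
print("yellow",rect(plane(ct,blob(ct,(20,120,60),(35,255,255),(155,130,260,185)),.03)))
print("blue",rect(plane(ct,blob(ct,(105,120,40),(125,255,255),(270,125,370,175)),.03)))
for n,lo,hi,roi in (("pale",(18,50,150),(32,160,255),(120,200,145,225)),("dark",(0,60,30),(15,255,105),(296,202,320,226)),):
    b=blob(ct,lo,hi,roi);(c,r)=cv2.minEnclosingCircle(b.astype(np.float32));q=plane(ct,[c],.075)
    print(n,c,r,q*1000,"r mm",r/365*1.04*1000,"scene pred stud top,foot",proj(cs,[[*q[0],.09],[*q[0],0]]).round(1).tolist())
def quad(n,uv,z,zt):
    q=plane(ct,uv,z)*1000;e=np.roll(q,-1,0)-q
    print(n,"c",q.mean(0).round(1),"edges",np.linalg.norm(e,axis=1).round(1),"dirs",np.degrees(np.arctan2(e[:,1],e[:,0])).round(1))
    g=q.mean(0)/1000;print("  scene pred top,bottom",proj(cs,[[*g,zt],[*g,0]]).round(1).tolist(),"top",proj(ct,[[*g,zt]]).round(1).tolist())
quad("redplate3",[(129,156.5),(139.2,170.7),(124.5,180.7)],.004,.07)
q=plane(ct,[(129,156.5),(124.5,180.7)],.004);print("diag mid",q.mean(0)*1000,proj(cs,[[*q.mean(0),.07]]),proj(ct,[[*q.mean(0),.07]]))
quad("black",[(333.5,207),(351.2,201.5),(357.5,219.5),(340,224.5)],.004,.07)
quad("carton",[(382.5,212),(401.2,206.7),(405.7,220),(385,225.7)],.065,.065)
E
python3 m.py
```

```text
yellow (array([591.2, 174.3, 100.9, 264.1]), 2.0)
blue (array([ 614.1, -169.6,   97.3,  261.7]), -6.9)
pale (131.7179412841797, 211.14102172851562) 8.91404914855957 [[423.78400975 387.67585993]] r mm 25.39893456027933 scene pred stud top,foot [[301.4, 126.2], [299.7, 144.3]]
dark (307.0, 213.0) 8.062357902526855 [[ 418.92772437 -125.57426473]] r mm 22.972197859254603 scene pred stud top,foot [[203.6, 189.7], [205.6, 208.4]]
redplate3 c [557.3 418.8] edges [55.9 55.2 77.7] dirs [-143.7  125.1   -8.9]
  scene pred top,bottom [[332.7, 141.0], [330.5, 155.0]] top [[123.0, 166.2]]
diag mid [559.49149159 431.83573473] [[335.12490292 139.78836771]] [[118.57305814 165.41662366]]
black c [ 420.3 -254. ] edges [57.7 58.8 56.4 57.6] dirs [ -72.6 -161.8  106.1   19.5]
  scene pred top,bottom [[174.6, 214.1], [177.2, 228.5]] top [[350.8, 212.7]]
carton c [ 410.8 -379.4] edges [56.7 40.6 62.4 40.5] dirs [ -73.9 -163.1  105.7    8.8]
  scene pred top,bottom [[141.4, 234.8], [145.1, 248.0]] top [[393.6, 216.1]]
```

```bash
python3 - <<'E'
from h import *
c=cams.read_camera("top")
crop(c,105,145,150,190,12,"pics/red.png");crop(c,325,190,415,235,8,"pics/bc.png")
E
```

```text
(no output)
```

View pics/red.png

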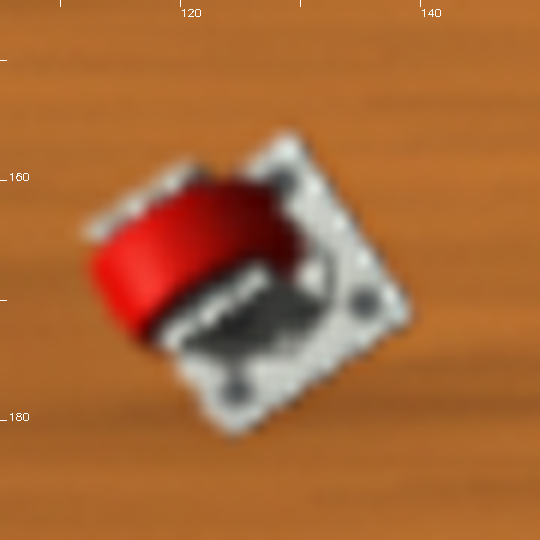

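View pics/bc.png

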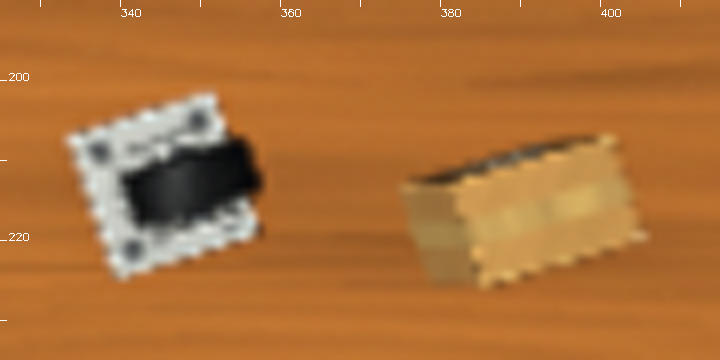

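Measurements agree with the given sizes: castor plates come out at 56–58 mm, the carton at 41x60 mm, the legs' radius at 25 mm and the trays at 97–101x262–264 mm. The predicted scene points match within 1–2 px. I'll work in the stated order, so the pale leg is first.

```bash
cat > st.py <<'E'
# usage: st.py x y z [jawdeg]  -> remaining shift of the grasp point (mm) and turn
import sys
from h import *
from scipy.spatial.transform import Rotation as Ro
s=readout.observe();R=Ro.from_euler("xyz",s["tool_rot"]).as_matrix()
g=(s["tool_pos"]+R[:,0]*.159)*1000;a=np.degrees(np.arctan2(R[1,1],R[0,1]))
print("t",round(s["time"],2),"grasp",g.round(1),"jaw",round(a,1),"xdown",R[2,0].round(3),"j6",s["qpos"][5].round(2),"F",s["contact_force"].round(1),"open",round(s["opening"]*1000,1))
v=[float(x) for x in sys.argv[1:]]
if v:
    print("go",(np.array(v[:3])-g).round(1))
    if len(v)>3:
        d=(v[3]-a+90)%180-90;print("turn",np.radians(d).round(3),"deg",d.round(1))
E
python3 st.py 424 388 50 0
```

```text
t 0.35 grasp [ 157.6 -500.7  245.6] jaw -72.5 xdown -1.0 j6 -0.15 F [-0.5 -0.4 -0. ] open 91.8
go [ 266.4  888.7 -195.6]
turn 1.266 deg 72.5
```

```bash
python3 -m inch '33 22 0 0.12 1;33 22 0 0.12 1;33 22 0 0.12 1;33 22 0 0.12 1;33 22 0 0.12 1;33 22 0 0.12 1;33 22 0 0.12 1;33 22 0 0.12 1' 25; python3 -m inch '0 40 0 0.1 1;0 40 0 0.1 1;0 40 0 0.1 1;0 40 0 0 1;0 40 0 0 1;0 40 0 0 1;0 40 0 0 1;0 40 0 0 1';python3 st.py 424 388 50 0
```

```text
time: 1.02
tool_pos: [0.4229, -0.3233, 0.4049]
tool_rot: [1.025, 1.57, -0.846]
contact_force: [0.6, -0.9, -0.4]
opening: 0.092
time: 1.68
tool_pos: [0.421, -0.003, 0.405]
tool_rot: [1.457, 1.57, -0.12]
contact_force: [1.0, 0.5, 0.3]
opening: 0.0917
t 1.68 grasp [421.2  -3.  246. ] jaw -0.4 xdown -1.0 j6 -0.18 F [1.  0.5 0.3] open 91.7
go [   2.8  391.  -196. ]
turn 0.006 deg 0.4
```

```bash
python3 -m inch '0 40 0 0 1;0 40 0 0 1;0 40 0 0 1;0 40 0 0 1;0 40 0 0 1;0 40 0 0 1;0 40 0 0 1;0 40 0 0 1'; python3 -m inch '1 40 -20 0 1;1 31 -20 0 1;0 0 -20 0 1;0 0 -10 0 1;0 0 0 0 1';python3 st.py 424 388 50 0
python3 - <<'E'
from h import *
c=cams.read_camera("scene");crop(c,240,60,380,200,5,"pics/p1.png")
E
```

```text
time: 2.35
tool_pos: [0.421, 0.3173, 0.4048]
tool_rot: [1.645, 1.57, 0.068]
contact_force: [0.8, -0.2, 0.2]
opening: 0.0915
time: 2.77
tool_pos: [0.4229, 0.3831, 0.3334]
tool_rot: [-0.908, 1.565, -2.484]
contact_force: [-0.2, -0.9, -0.3]
opening: 0.0918
t 2.77 grasp [422.2 382.6 174.4] jaw -0.3 xdown -1.0 j6 0.61 F [-0.2 -0.9 -0.3] open 91.8
go [   1.8    5.4 -124.4]
turn 0.005 deg 0.3
```

View pics/p1.png

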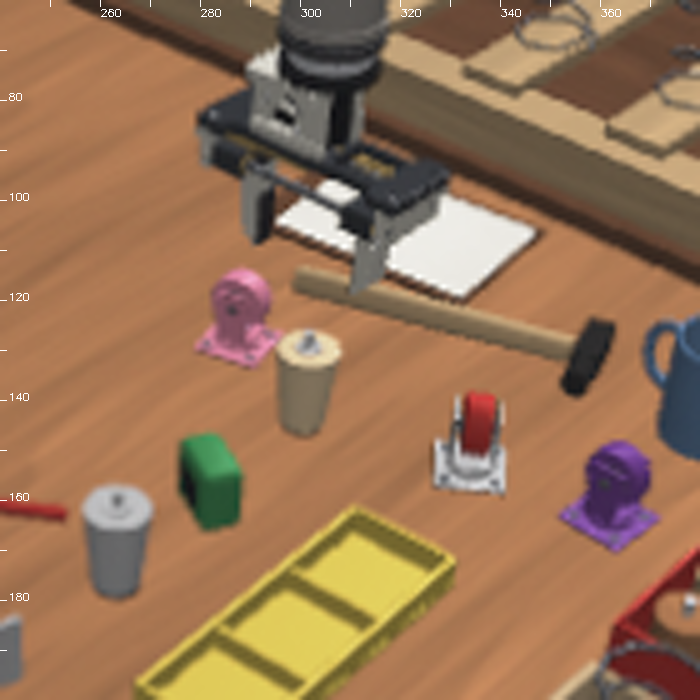

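The open jaws are above the pale leg (stud at px 301,128) and nothing is in their path, so I'll correct by 5 mm in y and go down.

```bash
python3 -m inch '1 5 -25 0 1;1 0 -25 0 1;0 0 -25 0 1;0 0 -25 0 1;0 0 -24 0 1;0 0 0 0 1'; python3 st.py 424 388 50 0
```

```text
time: 3.32
tool_pos: [0.4252, 0.3868, 0.2096]
tool_rot: [-0.922, 1.565, -2.501]
contact_force: [-0.0, -0.5, -0.9]
opening: 0.0918
t 3.32 grasp [424.5 386.3  50.6] jaw -0.4 xdown -1.0 j6 0.61 F [-0.  -0.5 -0.9] open 91.8
go [-0.5  1.7 -0.6]
turn 0.008 deg 0.4
```

```bash
python3 -m inch '0 1.5 0 0 0.5;0 0 0 0 0.4;0 0 0 0 0.3;0 0 0 0 0.3;0 0 0 0 0.3;0 0 0 0 0.3;0 0 0 0 0.3' 25;  python3 st.py 424 388 50 0
```

```text
time: 3.9
tool_pos: [0.4255, 0.39, 0.2126]
tool_rot: [2.232, 1.57, 0.655]
contact_force: [-1.7, -0.3, 4.9]
opening: 0.0496
t 3.9 grasp [425.5 390.1  53.6] jaw -0.3 xdown -1.0 j6 0.62 F [-1.7 -0.3  4.9] open 49.6
go [-1.5 -2.1 -3.6]
turn 0.006 deg 0.3
```

Gripped at 49.6 mm, which matches the leg's upper diameter. Lifting slowly.

```bash
python3 -m inch '0 0 8 0 0.3;0 0 15 0 0.3;0 0 25 0 0.3;0 0 30 0 0.3;0 0 30 0 0.3;0 0 10 0 0.3;0 0 0 0 0.3' 30;  python3 st.py 624.4 -84.2 130 -6.9
python3 - <<'E'
from h import *
c=cams.read_camera("scene");crop(c,240,60,380,200,4,"pics/p2.png")
E
```

```text
time: 4.48
tool_pos: [0.4259, 0.3903, 0.3333]
tool_rot: [2.177, 1.565, 0.6]
contact_force: [0.2, 0.0, -1.9]
opening: 0.0499
t 4.48 grasp [426.7 390.9 174.3] jaw -0.3 xdown -1.0 j6 0.62 F [ 0.2  0.  -1.9] open 49.9
go [ 197.7 -475.1  -44.3]
turn -0.114 deg -6.6
```

View pics/p2.png

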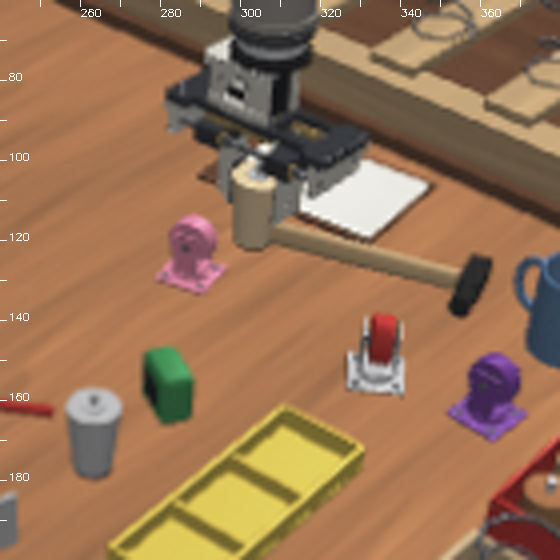

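```bash
python3 -m inch '6 -15 0 0 0.3;12 -28 0 0 0.3;15 -36 0 -0.05 0.3;15 -36 0 -0.06 0.3;15 -36 0 0 0.3;15 -36 0 0 0.3;15 -36 0 0 0.3;15 -36 0 0 0.3' ; python3 -m inch '15 -36 0 0 0.3;15 -36 0 0 0.3;15 -36 0 0 0.3;15 -36 0 0 0.3;13 -30 0 0 0.3;8 -22 0 0 0.3;5 -12 0 0 0.3;0 0 0 0 0.3'; python3 st.py 624.4 -84.2 60 -6.9
```

```text
time: 5.2
tool_pos: [0.5333, 0.1291, 0.3277]
tool_rot: [-1.35, 1.566, -3.037]
contact_force: [1.2, -0.1, -0.9]
opening: 0.0502
time: 5.87
tool_pos: [0.6197, -0.0795, 0.3276]
tool_rot: [-1.53, 1.568, 3.063]
contact_force: [-0.7, 0.6, -1.4]
opening: 0.0497
t 5.87 grasp [619.2 -79.5 168.6] jaw -6.8 xdown -1.0 j6 -0.13 F [-0.7  0.6 -1.4] open 49.7
go [   5.2   -4.7 -108.6]
turn -0.001 deg -0.1
```

```bash
python3 -m inch '5 -4 -20 0 0.3;0 0 -25 0 0.3;0 0 -20 0 0.3;0 0 -15 0 0.3;0 0 -10 0 0.3;0 0 0 0 0.3'; python3 st.py 624.4 -84.2 60 -6.9
python3 - <<'E'
from h import *
c=cams.read_camera("scene");crop(c,180,130,320,270,4,"pics/p3.png")
c=cams.read_camera("top");crop(c,260,110,400,250,4,"pics/p3t.png")
E
```

```text
time: 6.37
tool_pos: [0.6234, -0.0795, 0.2369]
tool_rot: [-1.749, 1.565, 2.848]
contact_force: [-0.7, -0.2, -1.2]
opening: 0.0499
t 6.37 grasp [622.4 -79.2  77.9] jaw -6.6 xdown -1.0 j6 -0.13 F [-0.7 -0.2 -1.2] open 49.9
go [  2.   -5.  -17.9]
turn -0.006 deg -0.3
```

View pics/p3.png

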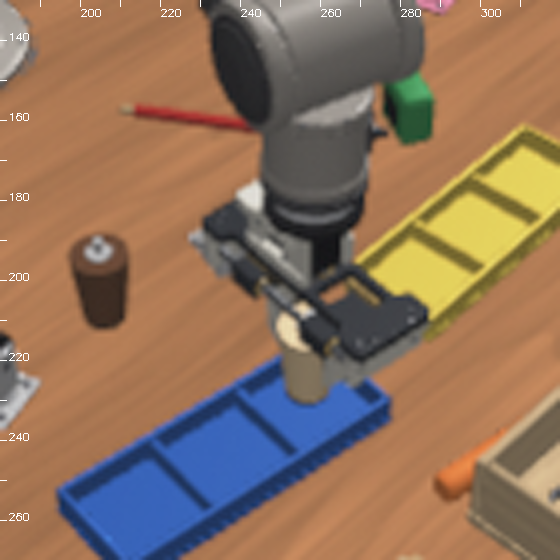

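View pics/p3t.png

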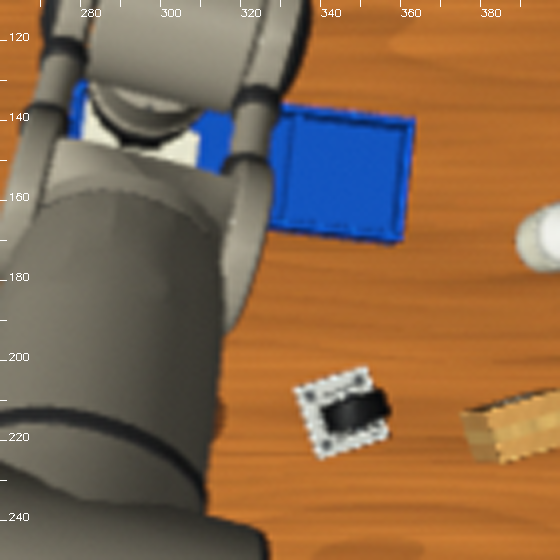

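The leg hangs upright over the near-left compartment (scene px 256,228) and clears the walls.

```bash
python3 -m inch '2 -5 0 0 0.3;0 0 -8 0 0.3;0 0 -4 0 0.3;0 0 -2 0 0.3;0 0 0 0 0.3';python3 st.py 624.4 -84.2 60 -6.9; python3 -m inch '0 0 -2 0 0.3;0 0 -1 0 0.3;0 0 0 0 0.3'; python3 st.py 624.4 -84.2 60 -6.9
```

```text
time: 6.88
tool_pos: [0.6262, -0.0861, 0.2254]
tool_rot: [-1.75, 1.57, 2.847]
contact_force: [-0.1, -0.2, -1.6]
opening: 0.0498
t 6.88 grasp [626.  -86.   66.4] jaw -6.7 xdown -1.0 j6 -0.14 F [-0.1 -0.2 -1.6] open 49.8
go [-1.6  1.8 -6.4]
turn -0.004 deg -0.2
time: 7.13
tool_pos: [0.6265, -0.086, 0.2229]
tool_rot: [-1.723, 1.571, 2.873]
contact_force: [-0.1, -0.2, -1.5]
opening: 0.0497
t 7.13 grasp [626.4 -86.   63.9] jaw -6.6 xdown -1.0 j6 -0.14 F [-0.1 -0.2 -1.5] open 49.7
go [-2.   1.8 -3.9]
turn -0.004 deg -0.3
```

```bash
for i in 1; do :; done; python3 -m inch '0 0 -1.5 0 0.3;0 0 0 0 0.3'; python3 -m inch '0 0 -1.5 0 0.3;0 0 0 0 0.3'; python3 -m inch '0 0 -1.5 0 0.3;0 0 0 0 0.3';python3 st.py
```

```text
time: 7.3
tool_pos: [0.6265, -0.086, 0.2215]
tool_rot: [-2.401, 1.571, 2.195]
contact_force: [-1.9, 1.1, -2.2]
opening: 0.0496
time: 7.47
tool_pos: [0.6264, -0.086, 0.2199]
tool_rot: [-1.59, 1.571, 3.006]
contact_force: [-0.3, -0.1, -1.1]
opening: 0.0498
time: 7.63
tool_pos: [0.6266, -0.0861, 0.2187]
tool_rot: [1.43, 1.57, -0.257]
contact_force: [1.1, 0.6, -1.7]
opening: 0.0499
t 7.63 grasp [626.6 -86.1  59.7] jaw -6.6 xdown -1.0 j6 -0.14 F [ 1.1  0.6 -1.7] open 49.9
```

```bash
python3 -m inch '0 0 -1 0 0.3;0 0 0 0 0.3'; python3 -m inch '0 0 -1 0 0.3;0 0 0 0 0.3'; python3 -m inch '0 0 -1 0 0.3;0 0 0 0 0.3';python3 st.py
```

```text
time: 7.8
tool_pos: [0.6266, -0.0861, 0.2186]
tool_rot: [1.304, 1.57, -0.382]
contact_force: [-1.7, 0.6, 5.0]
opening: 0.0501
time: 7.97
tool_pos: [0.6266, -0.0861, 0.2185]
tool_rot: [1.287, 1.569, -0.4]
contact_force: [-3.8, 1.4, 11.0]
opening: 0.0498
time: 8.13
tool_pos: [0.6265, -0.086, 0.2184]
tool_rot: [1.277, 1.569, -0.41]
contact_force: [-6.2, 2.0, 17.9]
opening: 0.0501
t 8.13 grasp [626.8 -86.2  59.4] jaw -6.6 xdown -1.0 j6 -0.14 F [-6.2  2.  17.9] open 50.1
```

Contact came at grasp height 59.7 mm, as predicted for the tray floor. I'll ease the press and release.

```bash
python3 -m inch '0 0 2 0 0.3;0 0 0 0 0.3;0 0 0 0 0.6;0 0 0 0 0.75;0 0 0 0 0.8;0 0 0 0 0.8;0 0 0 0 0.8'; python3 st.py; python3 -m inch '0 0 6 0 0.8;0 0 15 0 0.8;0 0 25 0 0.8;0 0 35 0 0.9;0 0 35 0 1;-5 20 0 0 1;-5 35 0 0 1;-5 40 0 0 1'; python3 st.py 559.5 432 120 35.7
```

```text
time: 8.72
tool_pos: [0.6265, -0.086, 0.2172]
tool_rot: [-1.788, 1.57, 2.809]
contact_force: [0.1, 0.2, -0.1]
opening: 0.0727
t 8.72 grasp [626.4 -86.   58.2] jaw -6.6 xdown -1.0 j6 -0.14 F [ 0.1  0.2 -0.1] open 72.7
time: 9.38
tool_pos: [0.6113, 0.0083, 0.3349]
tool_rot: [1.434, 1.568, -0.256]
contact_force: [1.1, 0.6, -0.0]
opening: 0.0917
t 9.38 grasp [611.7   8.2 175.9] jaw -6.8 xdown -1.0 j6 0.01 F [ 1.1  0.6 -0. ] open 91.7
go [-52.2 423.8 -55.9]
turn 0.742 deg 42.5
```

```bash
python3 - <<'E'
from h import *
c=cams.read_camera("scene");crop(c,180,90,380,240,4,"pics/p4.png")
E
```

```text
(no output)
```

View pics/p4.png

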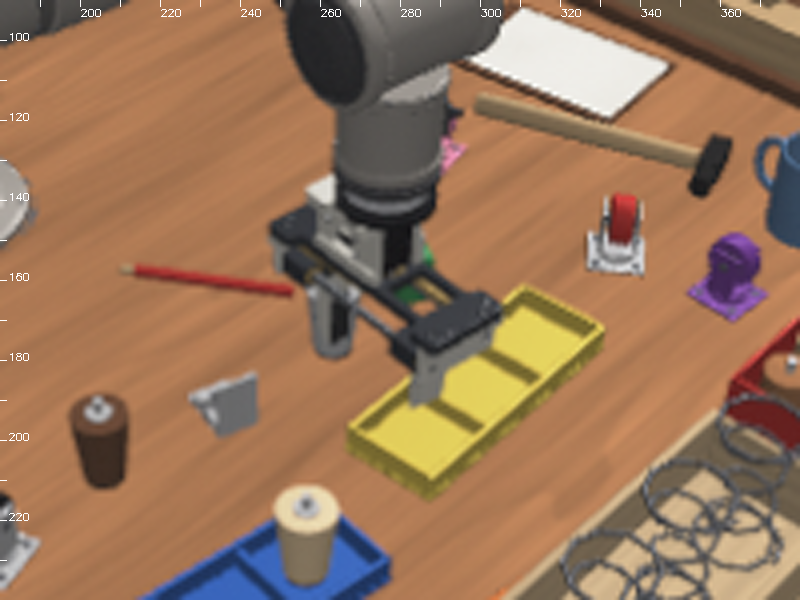

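Pale leg is standing in the blue tray (scene px 255,225). Next is the red castor; I'll check clearance to the purple one first.

```bash
python3 - <<'E'
from h import *
c=cams.read_camera("top")
print((plane(c,[(110.5,140),(127.5,141.7),(129.5,124.3)],.004)*1000).round(0), "fork tops mid",(plane(c,[(117.3,161.8),(123,170.8)],.059)*1000).round(1))
E
```

```text
[[650. 485.]
 [645. 432.]
 [701. 427.]] fork tops mid [[572.1 440.2]
 [544.9 422.5]]
```

```bash
python3 -m inch '-6 41 0 0.12 0.75;-6 41 0 0.12 0.75;-6 41 0 0.12 0.75;-6 41 0 0.12 0.75;-6 41 0 0.12 0.75;-6 41 0 0.12 0.75;-6 41 0 0.02 0.75;-6 41 0 0 0.75';python3 -m inch '-3 41 -5 0 0.75;-1 35 -15 0 0.75;0 15 -15 0 0.75;0 0 -15 0 0.75;0 0 0 0 0.75'; python3 st.py 559.5 432 45 35.7
```

```text
time: 10.15
tool_pos: [0.5631, 0.3386, 0.3341]
tool_rot: [1.009, 1.57, 0.064]
contact_force: [1.4, -0.2, 0.6]
opening: 0.0689
time: 10.57
tool_pos: [0.5585, 0.4286, 0.2796]
tool_rot: [-1.611, 1.565, -2.556]
contact_force: [-0.6, 0.1, -1.4]
opening: 0.0691
t 10.57 grasp [557.7 428.1 120.6] jaw 35.9 xdown -1.0 j6 -0.08 F [-0.6  0.1 -1.4] open 69.1
go [  1.8   3.9 -75.6]
turn -0.003 deg -0.2
```

The fork-top midpoint (558.5, 431.3) agrees with the plate centre (559.5, 431.8), and the purple castor starts at x=645, so the way is clear.

```bash
python3 -m inch '1 4 -20 0 0.75;0 0 -20 0 0.75;0 0 -20 0 0.75;0 0 -12 0 0.75;0 0 0 0 0.75;0 0 0 0 0.75'; python3 st.py 559 431.6 45 35.7
python3 - <<'E'
from h import *
c=cams.read_camera("scene");crop(c,290,90,380,180,6,"pics/r1.png")
E
```

```text
time: 11.07
tool_pos: [0.561, 0.4314, 0.2121]
tool_rot: [-1.102, 1.571, -2.049]
contact_force: [1.4, -0.2, 0.6]
opening: 0.0691
t 11.07 grasp [561.  431.4  53.1] jaw 35.7 xdown -1.0 j6 -0.08 F [ 1.4 -0.2  0.6] open 69.1
go [-2.   0.2 -8.1]
turn -0.0 deg -0.0
```

View pics/r1.png

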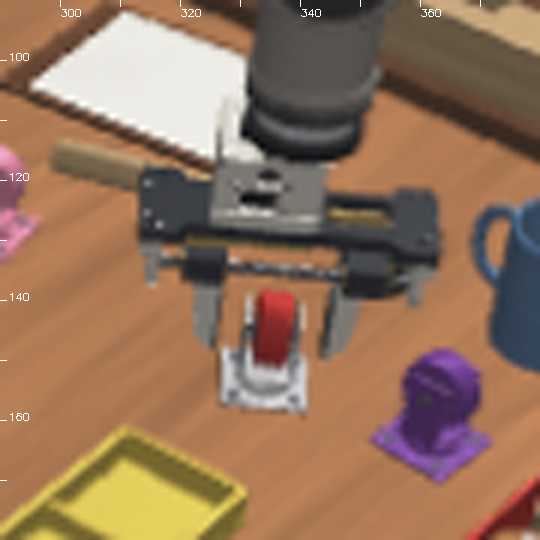

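The jaws straddle the fork squarely (scene px 334,145). Going down the last 8 mm and closing.

```bash
python3 -m inch '-2 0 -8 0 0.75;0 0 0 0 0.6;0 0 0 0 0.45;0 0 0 0 0.3;0 0 0 0 0.2;0 0 0 0 0.2;0 0 0 0 0.2;0 0 0 0 0.2' 30; python3 st.py; python3 -m inch '0 0 8 0 0.2;0 0 15 0 0.2;0 0 25 0 0.2;0 0 30 0 0.2;0 0 35 0 0.2;0 0 10 0 0.2;0 0 0 0 0.2' 35; python3 st.py 615 -169.6 130 -6.9
```

```text
time: 11.78
tool_pos: [0.5587, 0.4321, 0.204]
tool_rot: [1.561, 1.57, 0.614]
contact_force: [1.0, 1.4, 0.3]
opening: 0.036
t 11.78 grasp [558.9 432.3  45. ] jaw 35.8 xdown -1.0 j6 -0.07 F [1.  1.4 0.3] open 36.0
time: 12.37
tool_pos: [0.5588, 0.4322, 0.3306]
tool_rot: [1.49, 1.564, 0.543]
contact_force: [-0.2, 0.1, -2.7]
opening: 0.0361
t 12.37 grasp [559.8 432.8 171.7] jaw 35.8 xdown -1.0 j6 -0.07 F [-0.2  0.1 -2.7] open 36.1
go [  55.2 -602.4  -41.7]
turn -0.744 deg -42.7
```

```bash
python3 -m inch '1 -15 0 0 0.2;3 -28 0 -0.1 0.2;4 -40 0 -0.12 0.2;4 -40 0 -0.12 0.2;4 -40 0 -0.12 0.2;4 -40 0 -0.12 0.2;4 -40 0 -0.12 0.2;4 -40 0 -0.04 0.2'; python3 -m inch '4 -40 0 0 0.2;4 -40 0 0 0.2;4 -40 0 0 0.2;4 -40 0 0 0.2;4 -40 0 0 0.2;4 -40 0 0 0.2;3 -32 0 0 0.2;2 -25 0 0 0.2'; python3 -m inch '2 -20 0 0 0.2;0 -8 0 0 0.2;0 0 0 0 0.2';python3 st.py 615 -169.6 51 -6.9
```

```text
time: 13.03
tool_pos: [0.5856, 0.147, 0.3239]
tool_rot: [-1.311, 1.566, -3.004]
contact_force: [0.6, 0.5, -2.7]
opening: 0.0359
time: 13.7
tool_pos: [0.6147, -0.151, 0.3237]
tool_rot: [-1.674, 1.566, 2.921]
contact_force: [0.7, 0.5, -3.1]
opening: 0.0359
time: 13.95
tool_pos: [0.6169, -0.1777, 0.3242]
tool_rot: [-1.773, 1.567, 2.821]
contact_force: [0.0, 0.2, -3.2]
opening: 0.036
t 13.95 grasp [ 616.3 -177.5  165.2] jaw -6.8 xdown -1.0 j6 -0.28 F [ 0.   0.2 -3.2] open 36.0
go [  -1.3    7.9 -114.2]
turn -0.002 deg -0.1
```

```bash
python3 -m inch '-1 8 -25 0 0.2;0 0 -25 0 0.2;0 0 -20 0 0.2;0 0 -12 0 0.2;0 0 -5 0 0.2;0 0 0 0 0.2'; python3 st.py 615 -169.6 51 -6.9
python3 - <<'E'
from h import *
c=cams.read_camera("scene");crop(c,180,160,300,290,4,"pics/r2.png")
E
```

```text
time: 14.45
tool_pos: [0.6163, -0.1669, 0.2382]
tool_rot: [-1.917, 1.568, 2.68]
contact_force: [1.2, 0.1, -3.4]
opening: 0.0359
t 14.45 grasp [ 615.9 -166.7   79.2] jaw -6.6 xdown -1.0 j6 -0.27 F [ 1.2  0.1 -3.4] open 35.9
go [ -0.9  -2.9 -28.2]
turn -0.005 deg -0.3
```

View pics/r2.png

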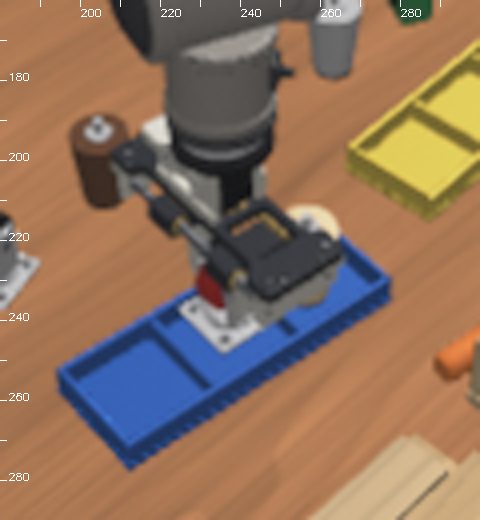

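```bash
python3 -m inch '-1 -3 -10 0 0.2;0 0 -8 0 0.2;0 0 -4 0 0.2;0 0 0 0 0.2;0 0 0 0 0.2';python3 st.py 615 -169.6 51 -6.9; python3 -m inch '0 0 -2 0 0.2;0 0 0 0 0.2'; python3 -m inch '0 0 -1.5 0 0.2;0 0 0 0 0.2'; python3 st.py 615 -169.6 51 -6.9
```

```text
time: 14.92
tool_pos: [0.6154, -0.1711, 0.2174]
tool_rot: [-1.999, 1.57, 2.598]
contact_force: [0.2, -0.2, -2.6]
opening: 0.0358
t 14.92 grasp [ 615.4 -171.1   58.4] jaw -6.7 xdown -1.0 j6 -0.27 F [ 0.2 -0.2 -2.6] open 35.8
go [-0.4  1.5 -7.4]
turn -0.004 deg -0.2
time: 15.08
tool_pos: [0.6156, -0.1711, 0.2157]
tool_rot: [1.399, 1.57, -0.288]
contact_force: [0.7, -0.1, -2.2]
opening: 0.0356
time: 15.25
tool_pos: [0.6155, -0.171, 0.2141]
tool_rot: [1.488, 1.571, -0.199]
contact_force: [-0.5, 0.3, -2.7]
opening: 0.0359
t 15.25 grasp [ 615.5 -171.    55.1] jaw -6.6 xdown -1.0 j6 -0.27 F [-0.5  0.3 -2.7] open 35.9
go [-0.5  1.4 -4.1]
turn -0.004 deg -0.3
```

```bash
python3 -m inch '0 0 -2 0 0.2;0 0 0 0 0.2'; python3 -m inch '0 0 -1.5 0 0.2;0 0 0 0 0.2';  python3 -m inch '0 0 -1 0 0.2;0 0 0 0 0.2';python3 st.py
```

```text
time: 15.42
tool_pos: [0.6154, -0.171, 0.2118]
tool_rot: [-1.87, 1.57, 2.727]
contact_force: [-0.2, 0.7, -2.2]
opening: 0.0358
time: 15.58
tool_pos: [0.6154, -0.171, 0.2103]
tool_rot: [-1.841, 1.57, 2.755]
contact_force: [-0.3, -0.5, -2.6]
opening: 0.0358
time: 15.75
tool_pos: [0.6155, -0.171, 0.21]
tool_rot: [1.258, 1.57, -0.428]
contact_force: [-1.6, 0.4, -0.3]
opening: 0.0357
t 15.75 grasp [ 615.6 -171.1   51. ] jaw -6.6 xdown -1.0 j6 -0.27 F [-1.6  0.4 -0.3] open 35.7
```

Contact is at 51.0 mm, as expected. Releasing and heading to the carton.

```bash
python3 -m inch '0 0 -0.5 0 0.2;0 0 0 0 0.3;0 0 0 0 0.5;0 0 0 0 0.65;0 0 0 0 0.65;0 0 0 0 0.65'; python3 -m inch '0 0 6 0 0.65;0 0 15 0 0.65;0 0 25 0 0.65;0 0 35 0 0.75;-10 -10 35 0.05 0.8;-25 -25 0 0.1 0.8;-30 -30 0 0.1 0.8;-30 -30 0 0.1 0.8'; python3 st.py 410.8 -379.4 120 16
python3 - <<'E'
from h import *
c=cams.read_camera("scene");crop(c,120,160,320,290,4,"pics/r3.png")
E
```

```text
time: 16.25
tool_pos: [0.6156, -0.1711, 0.209]
tool_rot: [1.283, 1.57, -0.404]
contact_force: [0.8, 0.4, 0.7]
opening: 0.0571
time: 16.92
tool_pos: [0.5208, -0.2652, 0.3264]
tool_rot: [0.716, 1.568, -0.614]
contact_force: [0.2, -0.8, -0.0]
opening: 0.0733
t 16.92 grasp [ 521.1 -265.5  167.4] jaw 13.8 xdown -1.0 j6 -0.84 F [ 0.2 -0.8 -0. ] open 73.3
go [-110.3 -113.9  -47.4]
turn 0.038 deg 2.2
```

View pics/r3.png

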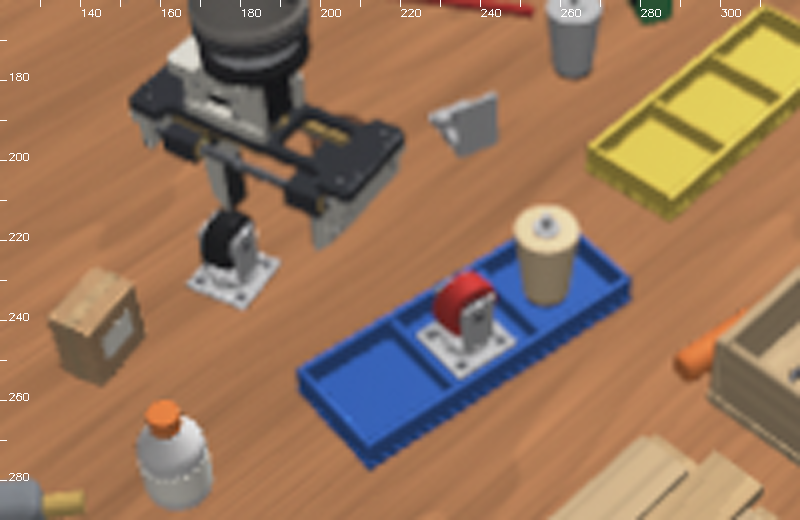

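The red castor sits flat in the middle compartment (scene px 237,242). Carton next.

```bash
python3 -m inch '-30 -30 0 0.04 0.9;-30 -30 0 0 0.9;-26 -28 -10 0 0.9;-15 -15 -15 0 0.9;-7 -9 -20 0 0.9;0 0 0 0 0.9;0 0 0 0 0.9'; python3 st.py 411.5 -379 45 16
python3 - <<'E'
from h import *
c=cams.read_camera("scene");crop(c,100,160,220,290,4,"pics/c1.png")
c=cams.read_camera("top");crop(c,320,160,440,260,4,"pics/c1t.png")
E
```

```text
time: 17.55
tool_pos: [0.4144, -0.376, 0.2799]
tool_rot: [-2.914, 1.569, 2.071]
contact_force: [0.2, 0.4, 1.1]
opening: 0.0828
t 17.55 grasp [ 414.2 -375.8  120.9] jaw 15.6 xdown -1.0 j6 -1.15 F [0.2 0.4 1.1] open 82.8
go [ -2.7  -3.2 -75.9]
turn 0.007 deg 0.4
```

View pics/c1.png

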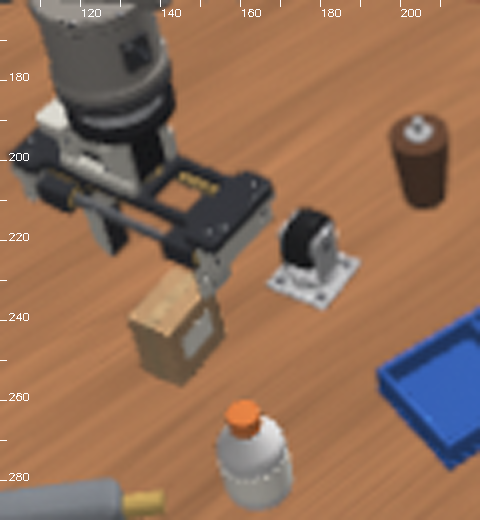

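View pics/c1t.png

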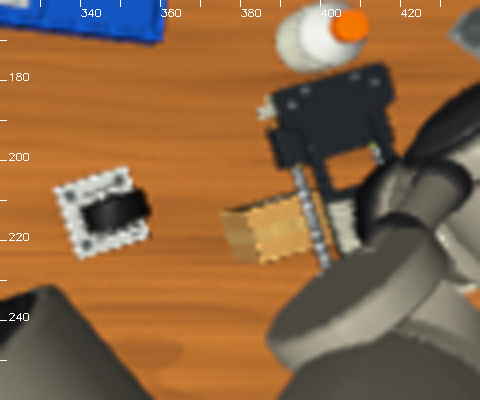

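```bash
python3 - <<'E'
from h import *
c=cams.read_camera("scene")
p=plane(c,[(164,282)],0)[0];print(p*1000)
for z in (.07,.08,.09,.1,.11): print(z,proj(c,[[*p,z]]))
E
```

```text
[ 557.99658567 -417.47474952]
0.07 [[160.42280993 268.07689107]]
0.08 [[159.88981684 265.99307527]]
0.09 [[159.35109172 263.8843853 ]]
0.1 [[158.80655109 261.75041016]]
0.11 [[158.25611012 259.5907306 ]]
```

The bottle is about 29 mm clear of the gripper body. Going down.

```bash
python3 -m inch '-3 -3 -20 0 0.9;0 0 -20 0 0.9;0 0 -20 0 0.9;0 0 -14 0 0.9;0 0 0 0 0.9;0 0 0 0 0.9'; python3 st.py 411.5 -379 46 16;  python3 -m inch '0 0 0 0 0.7;0 0 0 0 0.5;0 0 0 0 0.3;0 0 0 0 0.3;0 0 0 0 0.3;0 0 0 0 0.3;0 0 0 0 0.3;0 0 0 0 0.3' 30; python3 st.py
```

```text
time: 18.2
tool_pos: [0.4125, -0.3783, 0.2066]
tool_rot: [1.582, 1.571, 0.287]
contact_force: [1.4, 0.0, 0.7]
opening: 0.0827
t 18.2 grasp [ 412.5 -378.3   47.6] jaw 15.8 xdown -1.0 j6 -1.15 F [1.4 0.  0.7] open 82.7
go [-1.  -0.7 -1.6]
turn 0.004 deg 0.2
time: 18.87
tool_pos: [0.4117, -0.379, 0.2063]
tool_rot: [0.793, 1.57, -0.504]
contact_force: [0.7, -0.6, 1.8]
opening: 0.0398
t 18.87 grasp [ 411.8 -379.    47.3] jaw 15.7 xdown -1.0 j6 -1.16 F [ 0.7 -0.6  1.8] open 39.8
```

```bash
python3 -m inch '0 0 8 0 0.3;0 0 15 0 0.3;0 0 25 0 0.3;0 0 30 0 0.3;0 0 25 0 0.3;0 0 10 0 0.3;6 4 0 0 0.3;15 10 0 -0.04 0.3' 35; python3 -m inch '25 16 0 -0.08 0.3;30 19 0 -0.1 0.3;30 19 0 -0.1 0.3;30 19 0 -0.08 0.3;25 16 0 0 0.3;17 12 0 0 0.3;10 7 0 0 0.3;0 0 0 0 0.3';python3 st.py 604.5 -255.5 53 -6.9
```

```text
time: 19.53
tool_pos: [0.4318, -0.3653, 0.3187]
tool_rot: [-1.587, 1.57, -2.926]
contact_force: [-0.1, -0.3, -2.4]
opening: 0.04
time: 20.2
tool_pos: [0.6011, -0.2547, 0.3168]
tool_rot: [-2.201, 1.568, 2.388]
contact_force: [-0.8, -0.7, -2.0]
opening: 0.04
t 20.2 grasp [ 600.8 -254.3  157.8] jaw -7.1 xdown -1.0 j6 -0.4 F [-0.8 -0.7 -2. ] open 40.0
go [   3.7   -1.2 -104.8]
turn 0.003 deg 0.2
```

```bash
python3 -m inch '3 -1 -25 0 0.3;0 0 -25 0 0.3;0 0 -18 0 0.3;0 0 -8 0 0.3;0 0 0 0 0.3;0 0 0 0 0.3'; python3 st.py 604.5 -255.5 53 -6.9
python3 - <<'E'
from h import *
c=cams.read_camera("scene");crop(c,150,160,290,290,4,"pics/c2.png")
E
```

```text
time: 20.7
tool_pos: [0.6023, -0.2585, 0.2431]
tool_rot: [-1.639, 1.57, 2.946]
contact_force: [0.2, 0.3, -1.3]
opening: 0.0397
t 20.7 grasp [ 602.2 -258.5   84.1] jaw -7.3 xdown -1.0 j6 -0.4 F [ 0.2  0.3 -1.3] open 39.7
go [  2.3   3.  -31.1]
turn 0.006 deg 0.4
```

View pics/c2.png

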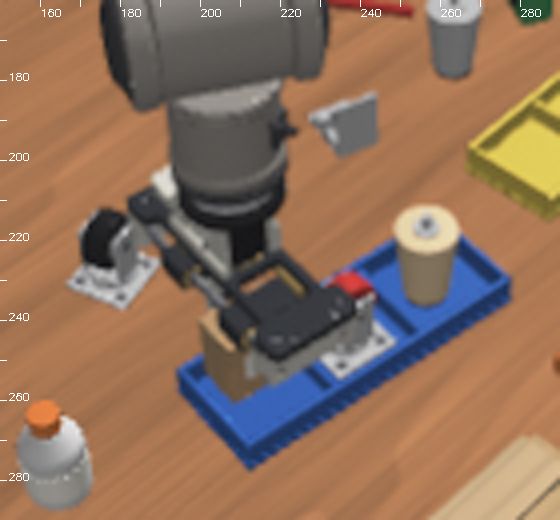

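```bash
python3 -m inch '2 3 -10 0 0.3;0 0 -8 0 0.3;0 0 -4 0 0.3;0 0 -2 0 0.3;0 0 0 0 0.3;0 0 0 0 0.3';python3 st.py 604.5 -255.5 53 -6.9; python3 -m inch '0 0 -2 0 0.3;0 0 0 0 0.3'; python3 -m inch '0 0 -1.5 0 0.3;0 0 0 0 0.3';python3 st.py
```

```text
time: 21.25
tool_pos: [0.6047, -0.2549, 0.2191]
tool_rot: [1.334, 1.571, -0.363]
contact_force: [-0.3, 0.9, -1.6]
opening: 0.04
t 21.25 grasp [ 604.7 -254.9   60.1] jaw -7.2 xdown -1.0 j6 -0.39 F [-0.3  0.9 -1.6] open 40.0
go [-0.2 -0.6 -7.1]
turn 0.005 deg 0.3
time: 21.42
tool_pos: [0.6047, -0.2549, 0.2171]
tool_rot: [1.222, 1.57, -0.475]
contact_force: [0.2, -0.5, -2.1]
opening: 0.0403
time: 21.58
tool_pos: [0.6046, -0.2549, 0.2155]
tool_rot: [-2.489, 1.571, 2.097]
contact_force: [0.3, -0.4, -1.8]
opening: 0.0402
t 21.58 grasp [ 604.6 -254.9   56.5] jaw -7.2 xdown -1.0 j6 -0.39 F [ 0.3 -0.4 -1.8] open 40.2
```

```bash
python3 -m inch '0 0 -2 0 0.3;0 0 0 0 0.3'; python3 -m inch '0 0 -1 0 0.3;0 0 0 0 0.3';python3 -m inch '0 0 -1 0 0.3;0 0 0 0 0.3';python3 st.py
```

```text
time: 21.75
tool_pos: [0.6046, -0.2549, 0.2133]
tool_rot: [-1.952, 1.57, 2.635]
contact_force: [-0.3, 0.0, -1.4]
opening: 0.0399
time: 21.92
tool_pos: [0.6046, -0.2549, 0.2124]
tool_rot: [-1.959, 1.571, 2.628]
contact_force: [0.5, 0.3, -1.8]
opening: 0.0401
time: 22.08
tool_pos: [0.6047, -0.2549, 0.2123]
tool_rot: [1.098, 1.57, -0.599]
contact_force: [-2.3, 1.3, 3.4]
opening: 0.04
t 22.08 grasp [ 604.7 -254.9   53.3] jaw -7.2 xdown -1.0 j6 -0.39 F [-2.3  1.3  3.4] open 40.0
```

Contact is at 53.3 mm. Releasing and moving on to the dark leg at (420,-127).

```bash
python3 -m inch '0 0 0 0 0.4;0 0 0 0 0.55;0 0 0 0 0.7;0 0 0 0 0.7;0 0 0 0 0.7;0 0 0 0 0.7'; python3 -m inch '0 0 6 0 0.7;0 0 15 0 0.7;0 0 25 0 0.8;0 0 30 0 0.9;0 0 30 0 1;-15 10 10 0 1;-30 20 0 0 1;-30 20 0 0 1';python3 -m inch '-30 20 0 0.05 1;-30 20 0 0.05 1;-25 20 0 0 1;-15 10 0 0 1;0 0 0 0 1'; python3 st.py 419.5 -127 51 0
python3 - <<'E'
from h import *
c=cams.read_camera("scene");crop(c,150,140,290,290,4,"pics/d1.png")
E
```

```text
time: 22.58
tool_pos: [0.6047, -0.2549, 0.2115]
tool_rot: [1.573, 1.571, -0.123]
contact_force: [-0.7, 1.1, 0.2]
opening: 0.0636
time: 23.25
tool_pos: [0.529, -0.2047, 0.3288]
tool_rot: [1.21, 1.568, -0.487]
contact_force: [0.1, 0.8, -0.2]
opening: 0.0916
time: 23.67
tool_pos: [0.427, -0.1329, 0.3281]
tool_rot: [-2.097, 1.569, 2.59]
contact_force: [-0.4, 1.0, 1.0]
opening: 0.0916
t 23.67 grasp [ 426.7 -132.7  169.1] jaw -1.4 xdown -1.0 j6 -0.45 F [-0.4  1.   1. ] open 91.6
go [  -7.2    5.7 -118.1]
turn 0.025 deg 1.4
```

View pics/d1.png

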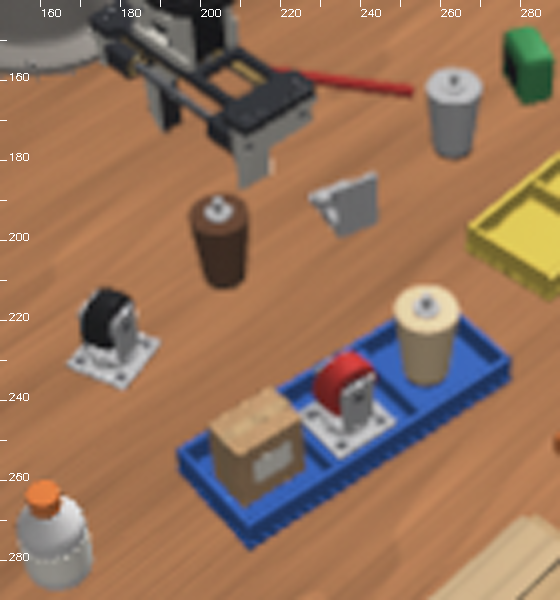

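All three blue-tray parts are standing on the tray floor: carton (212,243), castor (235,238), leg (256,223). Now down on the dark leg.

```bash
python3 -m inch '-7 5 -20 0.02 1;0 0 -25 0 1;0 0 -25 0 1;0 0 -20 0 1;0 0 0 0 1'; python3 st.py 419.5 -127 52 0; python3 -m inch '0 0 -15 0 1;0 0 -10 0 1;0 0 0 0 1;0 0 0 0 1'; python3 st.py 419.5 -127 52 0
```

```text
time: 24.13
tool_pos: [0.4227, -0.1302, 0.2348]
tool_rot: [-2.032, 1.566, 2.674]
contact_force: [0.3, 0.0, -0.0]
opening: 0.0917
t 24.13 grasp [ 422.  -129.9   75.8] jaw -0.4 xdown -1.0 j6 -0.47 F [ 0.3  0.  -0. ] open 91.7
go [ -2.5   2.9 -23.8]
turn 0.006 deg 0.4
time: 24.47
tool_pos: [0.4235, -0.1304, 0.2132]
tool_rot: [1.116, 1.57, -0.46]
contact_force: [-0.7, -0.1, -0.5]
opening: 0.0917
t 24.47 grasp [ 423.6 -130.5   54.2] jaw -0.4 xdown -1.0 j6 -0.47 F [-0.7 -0.1 -0.5] open 91.7
go [-4.1  3.5 -2.2]
turn 0.006 deg 0.4
```

```bash
python3 -m inch '-4 3.5 -2 0 1;0 0 0 0 0.8;0 0 0 0 0.6;0 0 0 0 0.4;0 0 0 0 0.3;0 0 0 0 0.3;0 0 0 0 0.3;0 0 0 0 0.3' 25; python3 st.py 419.5 -127 52 0; python3 -m inch '0 0 8 0 0.3;0 0 15 0 0.3;0 0 25 0 0.3;0 0 30 0 0.3;0 0 30 0 0.3;0 0 10 0 0.3;0 0 0 0 0.3' 30;  python3 st.py 594.5 88.4 60 2
python3 - <<'E'
from h import *
c=cams.read_camera("scene");crop(c,150,110,290,250,4,"pics/d2.png")
E
```

```text
time: 25.13
tool_pos: [0.4187, -0.1264, 0.2107]
tool_rot: [1.263, 1.57, -0.314]
contact_force: [0.7, -0.8, 0.5]
opening: 0.0499
t 25.13 grasp [ 418.8 -126.5   51.7] jaw -0.3 xdown -1.0 j6 -0.46 F [ 0.7 -0.8  0.5] open 49.9
go [ 0.7 -0.5  0.3]
turn 0.006 deg 0.3
time: 25.72
tool_pos: [0.4191, -0.1266, 0.3317]
tool_rot: [1.109, 1.565, -0.467]
contact_force: [1.7, -0.4, -0.9]
opening: 0.0494
t 25.72 grasp [ 420.  -127.   172.7] jaw -0.3 xdown -1.0 j6 -0.46 F [ 1.7 -0.4 -0.9] open 49.4
go [ 174.5  215.4 -112.7]
turn 0.041 deg 2.3
```

View pics/d2.png

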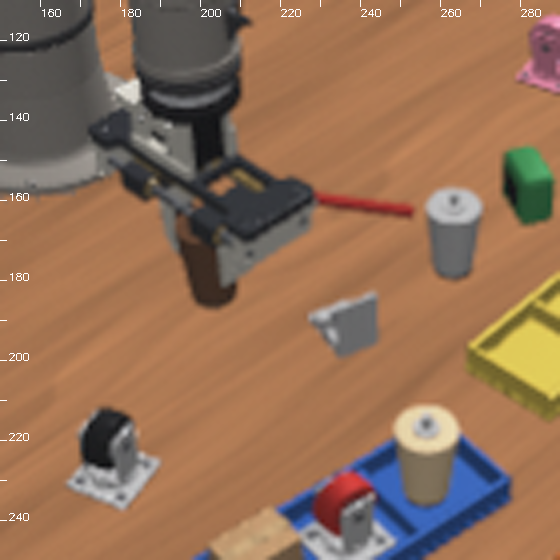

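```bash
python3 -m inch '6 8 0 0 0.3;14 17 0 0 0.3;22 27 0 0.02 0.3;26 32 0 0.02 0.3;26 32 0 0 0.3;26 32 0 0 0.3;24 30 0 0 0.3;16 20 0 0 0.3'; python3 -m inch '10 12 0 0 0.3;4 5 -15 0 0.3;0 0 -20 0 0.3;0 0 -20 0 0.3;0 0 -15 0 0.3;0 0 0 0 0.3;0 0 0 0 0.3'; python3 st.py 594.5 88.4 60 2
python3 - <<'E'
from h import *
c=cams.read_camera("scene");crop(c,220,110,360,250,4,"pics/d3.png")
E
```

```text
time: 26.43
tool_pos: [0.5799, 0.0754, 0.3263]
tool_rot: [-1.926, 1.568, 2.822]
contact_force: [0.1, -0.5, -0.5]
opening: 0.0499
time: 27.02
tool_pos: [0.5922, 0.0892, 0.2565]
tool_rot: [-1.611, 1.566, 3.136]
contact_force: [0.8, -1.7, -1.1]
opening: 0.0495
t 27.02 grasp [591.4  89.2  97.5] jaw 2.0 xdown -1.0 j6 -0.01 F [ 0.8 -1.7 -1.1] open 49.5
go [  3.1  -0.8 -37.5]
turn 0.001 deg 0.0
```

View pics/d3.png

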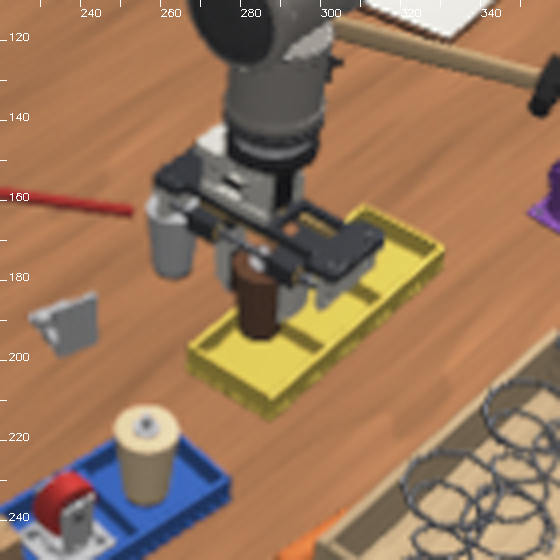

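The dark leg hangs over the near compartment of the yellow tray. The metal leg is about 25 mm or more from the gripper body.

```bash
python3 -m inch '3 -1 -15 0 0.3;0 0 -10 0 0.3;0 0 -6 0 0.3;0 0 -2 0 0.3;0 0 0 0 0.3;0 0 0 0 0.3'; python3 st.py 594.5 88.4 58 2; python3 -m inch '0 0 -2 0 0.3;0 0 0 0 0.3'; python3 -m inch '0 0 -1.5 0 0.3;0 0 0 0 0.3'; python3 st.py
```

```text
time: 27.57
tool_pos: [0.5958, 0.0876, 0.2261]
tool_rot: [1.582, 1.57, 0.045]
contact_force: [0.3, 0.4, -0.9]
opening: 0.0498
t 27.57 grasp [595.9  87.6  67.1] jaw 1.9 xdown -1.0 j6 -0.02 F [ 0.3  0.4 -0.9] open 49.8
go [-1.4  0.8 -9.1]
turn 0.001 deg 0.1
time: 27.73
tool_pos: [0.5957, 0.0876, 0.2239]
tool_rot: [1.55, 1.57, 0.014]
contact_force: [-0.2, 0.1, -0.5]
opening: 0.0499
time: 27.9
tool_pos: [0.5956, 0.0876, 0.2221]
tool_rot: [1.396, 1.571, -0.141]
contact_force: [-0.9, 0.4, -2.5]
opening: 0.0496
t 27.9 grasp [595.6  87.6  63.1] jaw 1.9 xdown -1.0 j6 -0.02 F [-0.9  0.4 -2.5] open 49.6
```

```bash
python3 -m inch '0 0 -1.5 0 0.3;0 0 0 0 0.3'; python3 -m inch '0 0 -1.5 0 0.3;0 0 0 0 0.3'; python3 -m inch '0 0 -1 0 0.3;0 0 0 0 0.3'; python3 -m inch '0 0 -1 0 0.3;0 0 0 0 0.3';python3 st.py
```

```text
time: 28.07
tool_pos: [0.5956, 0.0876, 0.2204]
tool_rot: [-1.664, 1.571, 3.083]
contact_force: [0.1, 0.2, -0.9]
opening: 0.0497
time: 28.23
tool_pos: [0.5956, 0.0876, 0.2188]
tool_rot: [-1.565, 1.57, -3.101]
contact_force: [-0.1, -0.2, -1.6]
opening: 0.0496
time: 28.4
tool_pos: [0.5956, 0.0876, 0.2179]
tool_rot: [-1.386, 1.571, -2.923]
contact_force: [0.3, -0.3, -1.4]
opening: 0.0497
time: 28.57
tool_pos: [0.5956, 0.0876, 0.217]
tool_rot: [-1.689, 1.571, 3.058]
contact_force: [-0.5, -0.0, -0.1]
opening: 0.0497
t 28.57 grasp [595.6  87.6  58. ] jaw 1.9 xdown -1.0 j6 -0.02 F [-0.5 -0.  -0.1] open 49.7
```

```bash
python3 -m inch '0 0 -0.7 0 0.3;0 0 0 0 0.3';python3 st.py
```

```text
time: 28.73
tool_pos: [0.5957, 0.0876, 0.2167]
tool_rot: [1.54, 1.57, 0.003]
contact_force: [-0.5, 0.3, 0.7]
opening: 0.0497
t 28.73 grasp [595.8  87.6  57.7] jaw 1.9 xdown -1.0 j6 -0.02 F [-0.5  0.3  0.7] open 49.7
```

Contact is at 57.7 mm, exactly as expected. Releasing, then on to the black castor.

```bash
python3 -m inch '0 0 0 0 0.5;0 0 0 0 0.65;0 0 0 0 0.75;0 0 0 0 0.75;0 0 0 0 0.75;0 0 0 0 0.75'; python3 -m inch '0 0 6 0 0.75;0 0 15 0 0.75;0 0 25 0 0.8;0 0 30 0 0.8;0 0 35 0 0.8;-10 -20 0 0.05 0.8;-19 -38 0 0.06 0.8;-19 -38 0 0.06 0.8';python3 -m inch '-19 -36 0 0.06 0.8;-19 -36 0 0.05 0.8;-19 -36 0 0 0.8;-19 -36 0 0 0.8;-19 -36 0 0 0.8;-19 -36 0 0 0.8;-12 -25 0 0 0.8;0 0 0 0 0.8'; python3 st.py 420.3 -254 45 17.7
python3 - <<'E'
from h import *
c=cams.read_camera("scene");crop(c,150,110,330,250,4,"pics/b1.png")
E
```

```text
time: 29.23
tool_pos: [0.5957, 0.0876, 0.2164]
tool_rot: [1.202, 1.571, -0.335]
contact_force: [0.3, -1.0, -0.5]
opening: 0.0689
time: 29.9
tool_pos: [0.5478, -0.007, 0.3285]
tool_rot: [1.188, 1.568, -0.173]
contact_force: [0.0, -1.2, 0.4]
opening: 0.0731
time: 30.57
tool_pos: [0.4205, -0.2519, 0.3281]
tool_rot: [-0.087, 1.569, -1.348]
contact_force: [0.0, 0.3, 0.2]
opening: 0.0735
t 30.57 grasp [ 420.6 -252.3  169.1] jaw 17.7 xdown -1.0 j6 -1.0 F [0.  0.3 0.2] open 73.5
go [  -0.3   -1.7 -124.1]
turn -0.0 deg -0.0
```

View pics/b1.png

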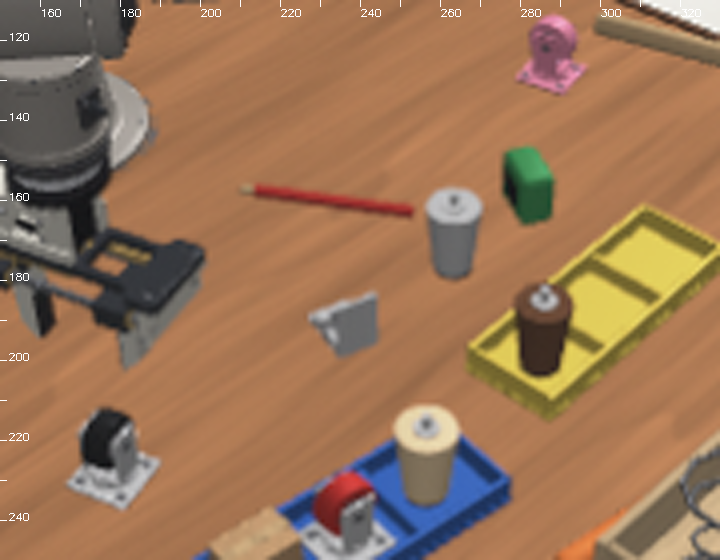

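The dark leg stands in the yellow tray (284,194). Going down on the black castor.

```bash
python3 -m inch '0 -2 -20 0 0.8;0 0 -25 0 0.8;0 0 -25 0 0.8;0 0 -20 0 0.8;0 0 -8 0 0.8;0 0 0 0 0.8;0 0 0 0 0.8'; python3 st.py 420.3 -254 45 17.7
python3 - <<'E'
from h import *
c=cams.read_camera("scene");crop(c,120,150,240,250,5,"pics/b2.png")
E
```

```text
time: 31.2
tool_pos: [0.4229, -0.2495, 0.2299]
tool_rot: [1.196, 1.57, -0.06]
contact_force: [0.5, -0.1, -0.2]
opening: 0.0734
t 31.2 grasp [ 423.  -249.5   70.9] jaw 18.0 xdown -1.0 j6 -1.0 F [ 0.5 -0.1 -0.2] open 73.4
go [ -2.7  -4.5 -25.9]
turn -0.006 deg -0.3
```

View pics/b2.png

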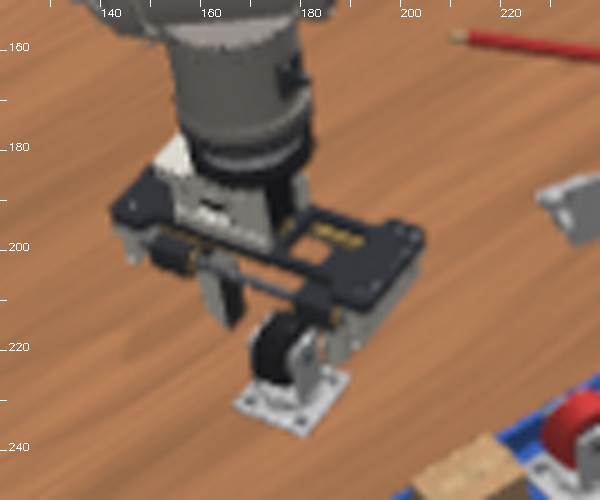

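```bash
python3 -m inch '-2.5 -4.5 -10 0 0.8;0 0 -10 0 0.8;0 0 -6 0 0.8;0 0 0 0 0.8;0 0 0 0 0.8'; python3 st.py 420.3 -254 45 17.7
```

```text
time: 31.67
tool_pos: [0.4197, -0.2544, 0.2029]
tool_rot: [-2.683, 1.57, 2.344]
contact_force: [1.0, -0.4, -1.7]
opening: 0.0739
t 31.67 grasp [ 419.6 -254.3   43.9] jaw 18.0 xdown -1.0 j6 -1.02 F [ 1.  -0.4 -1.7] open 73.9
go [0.7 0.3 1.1]
turn -0.005 deg -0.3
```

```bash
python3 -m inch '0 0 1 0 0.7;0 0 0 0 0.5;0 0 0 0 0.35;0 0 0 0 0.2;0 0 0 0 0.2;0 0 0 0 0.2;0 0 0 0 0.2;0 0 0 0 0.2' 30; python3 st.py; python3 -m inch '0 0 8 0 0.2;0 0 15 0 0.2;0 0 25 0 0.2;0 0 30 0 0.2;0 0 35 0 0.2;0 0 10 0 0.2;0 0 0 0 0.2' 35; python3 st.py 589 260.2 130 2
```

```text
time: 32.33
tool_pos: [0.4201, -0.2544, 0.2046]
tool_rot: [0.846, 1.57, -0.41]
contact_force: [1.5, 0.7, 2.1]
opening: 0.0357
t 32.33 grasp [ 420.2 -254.5   45.6] jaw 18.0 xdown -1.0 j6 -1.02 F [1.5 0.7 2.1] open 35.7
time: 32.92
tool_pos: [0.4202, -0.2547, 0.3307]
tool_rot: [0.54, 1.565, -0.717]
contact_force: [0.2, -1.1, -2.8]
opening: 0.0355
t 32.92 grasp [ 420.9 -255.3  171.7] jaw 18.0 xdown -1.0 j6 -1.02 F [ 0.2 -1.1 -2.8] open 35.5
go [168.1 515.5 -41.7]
turn -0.279 deg -16.0
```

```bash
python3 -m inch '4 12 0 0 0.2;8 24 0 -0.03 0.2;12 37 0 -0.05 0.2;12 38 0 -0.05 0.2;12 38 0 -0.05 0.2;12 38 0 -0.05 0.2;12 38 0 -0.05 0.2;12 38 0 0 0.2'; python3 -m inch '12 38 0 0 0.2;12 38 0 0 0.2;12 38 0 0 0.2;12 38 0 0 0.2;12 36 0 0 0.2;10 28 0 0 0.2;8 20 0 0 0.2;0 0 0 0 0.2'; python3 st.py 589 260.2 51.6 2
```

```text
time: 33.58
tool_pos: [0.5033, 0.0112, 0.3255]
tool_rot: [-1.754, 1.567, 2.989]
contact_force: [0.5, -0.9, -1.9]
opening: 0.0356
time: 34.25
tool_pos: [0.5814, 0.249, 0.3245]
tool_rot: [-1.768, 1.567, 2.982]
contact_force: [-1.4, -0.9, -2.4]
opening: 0.0361
t 34.25 grasp [580.9 249.1 165.5] jaw 2.2 xdown -1.0 j6 0.24 F [-1.4 -0.9 -2.4] open 36.1
go [   8.1   11.1 -113.9]
turn -0.003 deg -0.2
```

```bash
python3 -m inch '7 8 -20 0 0.2;0 0 -25 0 0.2;0 0 -20 0 0.2;0 0 -15 0 0.2;0 0 0 0 0.2;0 0 0 0 0.2'; python3 st.py 589 260.2 51.6 2
python3 - <<'E'
from h import *
c=cams.read_camera("scene");crop(c,250,100,370,220,5,"pics/b3.png")
E
```

```text
time: 34.75
tool_pos: [0.588, 0.2523, 0.2454]
tool_rot: [-1.299, 1.566, -2.836]
contact_force: [0.8, 0.1, -2.5]
opening: 0.0362
t 34.75 grasp [587.3 252.   86.4] jaw 1.9 xdown -1.0 j6 0.25 F [ 0.8  0.1 -2.5] open 36.2
go [  1.7   8.2 -34.8]
turn 0.001 deg 0.1
```

View pics/b3.png

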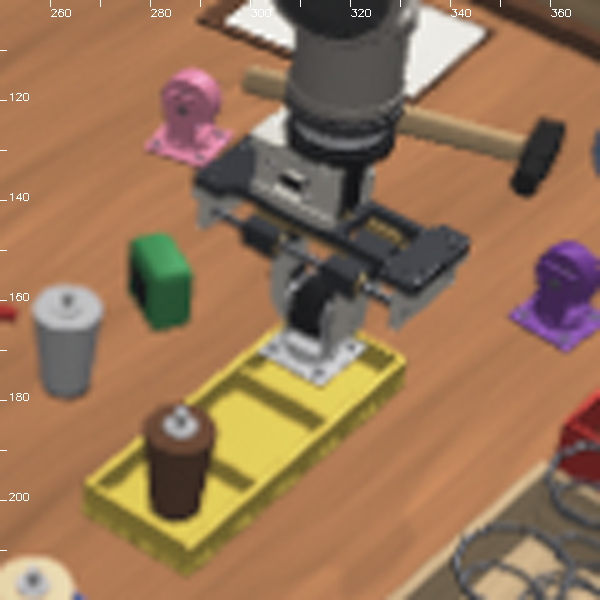

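```bash
python3 -m inch '2 8 -10 0 0.2;0 0 -8 0 0.2;0 0 -5 0 0.2;0 0 0 0 0.2;0 0 0 0 0.2'; python3 st.py 589 260.2 51.6 2;python3 -m inch '0 0 -2 0 0.2;0 0 0 0 0.2'; python3 -m inch '0 0 -1.5 0 0.2;0 0 0 0 0.2'; python3 st.py 589 260.2 51.6
```

```text
time: 35.22
tool_pos: [0.5907, 0.2606, 0.224]
tool_rot: [-1.177, 1.57, -2.713]
contact_force: [0.1, 0.2, -3.1]
opening: 0.0359
t 35.22 grasp [590.6 260.5  65. ] jaw 2.0 xdown -1.0 j6 0.26 F [ 0.1  0.2 -3.1] open 35.9
go [ -1.6  -0.3 -13.4]
turn 0.001 deg 0.0
time: 35.38
tool_pos: [0.591, 0.2605, 0.2225]
tool_rot: [1.751, 1.57, 0.214]
contact_force: [-0.4, 0.1, -2.6]
opening: 0.0358
time: 35.55
tool_pos: [0.5909, 0.2605, 0.2209]
tool_rot: [1.451, 1.571, -0.086]
contact_force: [0.6, -0.3, -2.4]
opening: 0.0356
t 35.55 grasp [590.9 260.5  61.9] jaw 1.9 xdown -1.0 j6 0.26 F [ 0.6 -0.3 -2.4] open 35.6
go [ -1.9  -0.3 -10.3]
```

```bash
python3 -m inch '-1 0 -3 0 0.2;0 0 -3 0 0.2;0 0 0 0 0.2;0 0 0 0 0.2'; python3 -m inch '0 0 -1.5 0 0.2;0 0 0 0 0.2'; python3 -m inch '0 0 -1 0 0.2;0 0 0 0 0.2';python3 -m inch '0 0 -1 0 0.2;0 0 0 0 0.2'; python3 st.py 589 260.2 51.6
```

```text
time: 35.88
tool_pos: [0.5898, 0.2606, 0.2146]
tool_rot: [-1.281, 1.57, -2.818]
contact_force: [-0.2, 0.3, -2.4]
opening: 0.0357
time: 36.05
tool_pos: [0.5899, 0.2606, 0.2132]
tool_rot: [-0.983, 1.571, -2.52]
contact_force: [-0.5, -0.7, -1.0]
opening: 0.0359
time: 36.22
tool_pos: [0.5898, 0.2606, 0.2122]
tool_rot: [-1.027, 1.571, -2.564]
contact_force: [-0.0, -0.9, -2.7]
opening: 0.0357
time: 36.38
tool_pos: [0.5899, 0.2606, 0.2113]
tool_rot: [-0.736, 1.571, -2.273]
contact_force: [-0.5, -0.7, -2.5]
opening: 0.0356
t 36.38 grasp [589.9 260.5  52.3] jaw 1.9 xdown -1.0 j6 0.26 F [-0.5 -0.7 -2.5] open 35.6
go [-0.9 -0.3 -0.7]
```

```bash
python3 -m inch '0 0 -1 0 0.2;0 0 0 0 0.2';python3 -m inch '0 0 -0.7 0 0.2;0 0 0 0 0.2'; python3 st.py 589 260.2 51.6
```

```text
time: 36.55
tool_pos: [0.5899, 0.2606, 0.2106]
tool_rot: [1.822, 1.57, 0.286]
contact_force: [-1.0, 0.5, -0.1]
opening: 0.0359
time: 36.72
tool_pos: [0.5899, 0.2606, 0.2106]
tool_rot: [1.767, 1.57, 0.23]
contact_force: [-1.5, -0.2, 3.8]
opening: 0.0359
t 36.72 grasp [590.  260.7  51.6] jaw 2.0 xdown -1.0 j6 0.26 F [-1.5 -0.2  3.8] open 35.9
go [-1.  -0.5 -0. ]
```

Contact is at 51.6 mm. Releasing, then backing off for a final look.

```bash
python3 -m inch '0 0 0 0 0.35;0 0 0 0 0.5;0 0 0 0 0.65;0 0 0 0 0.65;0 0 0 0 0.65;0 0 0 0 0.65'; python3 -m inch '0 0 6 0 0.65;0 0 15 0 0.65;0 0 25 0 0.65;0 0 35 0 0.75;0 0 35 0 0.8;-10 0 35 0 0.8;-25 0 20 0 0.8;-35 0 0 0 0.8';python3 -m inch '-35 10 0 0 0.8;-35 30 0 0 0.8;-20 38 0 0 0.8;-20 40 0 0 0.8;-10 40 0 0 0.8;0 40 0 0 0.8;0 30 0 0 0.8;0 0 0 0 0.8'; python3 st.py
python3 - <<'E'
from h import *
c=cams.read_camera("scene");crop(c,110,90,360,270,3,"pics/f1.png")
c=cams.read_camera("top");crop(c,90,110,430,260,2,"pics/f1t.png")
E
```

```text
time: 37.22
tool_pos: [0.5899, 0.2606, 0.2095]
tool_rot: [-0.677, 1.571, -2.214]
contact_force: [0.2, 0.1, -0.9]
opening: 0.059
time: 37.88
tool_pos: [0.5211, 0.2604, 0.3862]
tool_rot: [1.854, 1.559, 0.315]
contact_force: [-0.9, -0.1, -0.6]
opening: 0.0736
time: 38.55
tool_pos: [0.4037, 0.4864, 0.3806]
tool_rot: [2.885, 1.568, 1.352]
contact_force: [0.3, -0.8, -0.4]
opening: 0.0732
t 38.55 grasp [403.8 486.9 221.6] jaw 2.2 xdown -1.0 j6 0.72 F [ 0.3 -0.8 -0.4] open 73.2
```

View pics/f1.png

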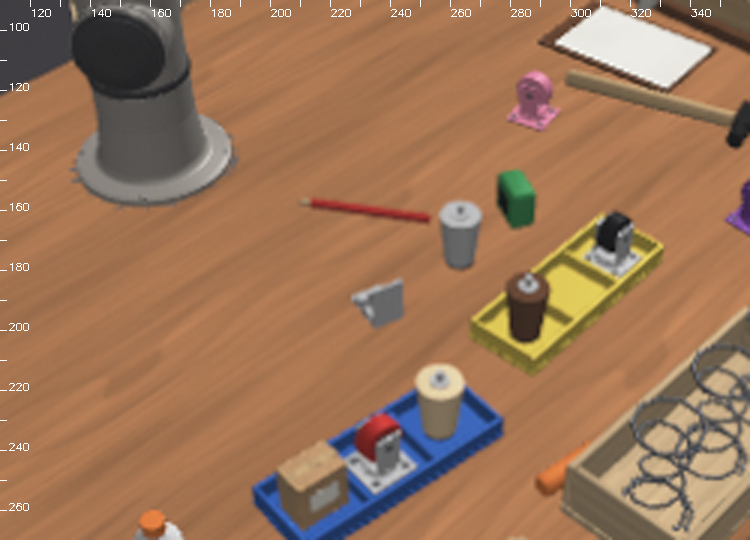

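View pics/f1t.png

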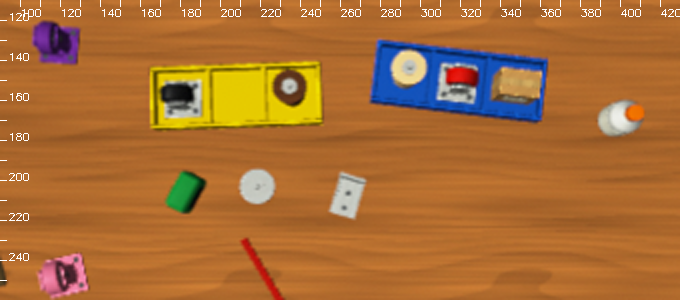

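```bash
python3 - <<'E'
from h import *
c=cams.read_camera("top");crop(c,155,120,375,185,3,"pics/f2t.png")
E
```

```text
(no output)
```

View pics/f2t.png

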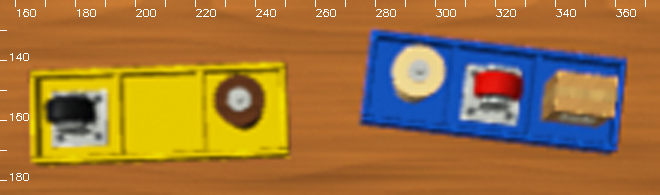

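All five parts stand inside their compartments: yellow tray, black castor (176,157) and dark leg (234,153); blue tray, pale leg (292,144), red castor (318,150) and carton (346,151). The trays are where they were, and the metal leg and bracket haven't moved. Handing in.

```bash
python3 -c "
from cell import workorder
print(workorder.hand_in())"
```

```text
the job is handed in; nothing more can be done
None
```

Both orders are made up and handed in at about 39 s of the 128 s allowed. The blue tray holds the pale leg, red castor and carton, and the yellow tray holds the dark leg and black castor, one part to a compartment.

- **Set-down:** every part was lowered until it touched the tray floor and then released. Contact came within about 0.3 mm of the height worked out from each grasp. The highest force read at the wrist was about 18 N, from pressing the pale leg down slightly before I eased off.
- **Final pictures:** in both views all parts stand upright inside their compartments and the trays lie flat. The metal leg, bracket and look-alikes are where they were, and the gripper is clear and touching nothing.
- **Disagreements:** the scene and top views differed by 1–2 pixels on some parts. The arm also stopped a few mm short on long moves, so I corrected that before each grasp and placing. No check failed.

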